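# Sort the drive sockets by size onto the socket rail

## Task

Put the four loose steel sockets back on the socket rail in order of size: the smallest on the seat next to the red end cap, then each next larger one, the largest at the black end. Each must stand upright, mouth up, centred on its own seat.

Things in the scene. Friction and masses are not known exactly. Their poses are not given: they have to be found in the camera images.
- socket_20: bright steel drive socket, the smallest of four: 20 mm in diameter over its upper part (about 18 mm over the lower 40 %), 40 mm tall, standing upright with the open hexagon mouth up and a dark band low down. Origin: centre of its underside; z up along its axis. It starts standing on the worktop.
- socket_29: bright steel drive socket, the second smallest of four: 29 mm in diameter over its upper part (about 27 mm over the lower 40 %), 50 mm tall, standing upright with the open hexagon mouth up and a dark band low down. Origin: centre of its underside; z up along its axis. It starts standing on the worktop.
- socket_38: bright steel drive socket, the second largest of four: 38 mm in diameter over its upper part (about 35 mm over the lower 40 %), 62 mm tall, standing upright with the open hexagon mouth up and a dark band low down. Origin: centre of its underside; z up along its axis. It starts standing on the worktop.
- socket_48: bright steel drive socket, the largest of four: 48 mm in diameter over its upper part (about 44 mm over the lower 40 %), 74 mm tall, standing upright with the open hexagon mouth up and a dark band low down. Origin: centre of its underside; z up along its axis. It starts standing on the worktop.
- rail: socket rail fixed to the worktop (it cannot move): aluminium bar with a grey top, 66 mm wide (x) by 300 mm long (y), 14 mm high. Origin: centre of its underside; its y axis runs along the rail, z is up. It carries four round seats in a row at y = +105, +35, -35 and -105 mm, and an end cap at each end.
- seat_a: round seat on the rail, at y = +105 mm of the rail's frame: a disc 56 mm in diameter, 2 mm thick, black with a white rim; all four look alike. Origin: centre of its underside, on the rail's top; its upper face, where a socket stands, lies 2 mm above the origin (16 mm above the worktop).
- seat_b: round seat on the rail, at y = +35 mm of the rail's frame: a disc 56 mm in diameter, 2 mm thick, black with a white rim; all four look alike. Origin: centre of its underside, on the rail's top; its upper face, where a socket stands, lies 2 mm above the origin (16 mm above the worktop).
- seat_c: round seat on the rail, at y = -35 mm of the rail's frame: a disc 56 mm in diameter, 2 mm thick, black with a white rim; all four look alike. Origin: centre of its underside, on the rail's top; its upper face, where a socket stands, lies 2 mm above the origin (16 mm above the worktop).
- seat_d: round seat on the rail, at y = -105 mm of the rail's frame: a disc 56 mm in diameter, 2 mm thick, black with a white rim; all four look alike. Origin: centre of its underside, on the rail's top; its upper face, where a socket stands, lies 2 mm above the origin (16 mm above the worktop).
- red_cap: red plastic end cap at one end of the rail (a black one closes the other end; which end is red varies): 70 x 16 mm, 24 mm high, its centre 158 mm from the rail's centre along the rail. Fixed. Origin: centre of its underside.
Not all that is in view belongs to the job. Leave any purple or yellow look-alike of the socket_48 alone.

How it is judged:
At the end, for the whole second after the job is handed in: Counted from the red end cap, the seats hold the 20, 29, 38 and 48 mm sockets in that order, each standing on its seat with its axis within 12 mm of the seat's centre, upright with the mouth up (within 0.1 rad), and at rest (((horizontal distance between red_cap and seat_a below 0.08 m and horizontal distance between socket_20 and seat_a below 0.012 m and z of socket_20 in the frame of seat_a between -0.002 and 0.006 m and horizontal distance between socket_29 and seat_b below 0.012 m and z of socket_29 in the frame of seat_b between -0.002 and 0.006 m and horizontal distance between socket_38 and seat_c below 0.012 m and z of socket_38 in the frame of seat_c between -0.002 and 0.006 m and horizontal distance between socket_48 and seat_d below 0.012 m and z of socket_48 in the frame of seat_d between -0.002 and 0.006 m) or (horizontal distance between red_cap and seat_d below 0.08 m and horizontal distance between socket_20 and seat_d below 0.012 m and z of socket_20 in the frame of seat_d between -0.002 and 0.006 m and horizontal distance between socket_29 and seat_c below 0.012 m and z of socket_29 in the frame of seat_c between -0.002 and 0.006 m and horizontal distance between socket_38 and seat_b below 0.012 m and z of socket_38 in the frame of seat_b between -0.002 and 0.006 m and horizontal distance between socket_48 and seat_a below 0.012 m and z of socket_48 in the frame of seat_a between -0.002 and 0.006 m)) and angle between each of socket_20, socket_29, socket_38, socket_48's own z axis and vertical below 0.1 rad and linear speed of each of socket_20, socket_29, socket_38, socket_48 below 0.01 m/s and angular speed of each of socket_20, socket_29, socket_38, socket_48 below 0.1 rad/s); the robot touches nothing.
It also fails if it takes over 128 s, if anything falls off the work surface, if the arm or the gripper's body presses on something with over 40 N, if the wrist force passes 120 N, or if a joint passes its speed limit or range.

## Robot

A 6-joint arm with a two-finger parallel gripper is mounted at the origin on a cart in front of the work surface, level with it; the furniture and walls round the work are solid. World frame = base frame: x ahead of the robot, y to its left, z up, the work surface at z = 0. Lengths are in m, angles in rad, forces in N, time in s.
With the tool pointing down it reaches from about 0.4 to 0.825 m from the base axis. Payload 7 kg.
Tool frame: the origin (TCP) lies midway between the tips of the shut fingers; the grasp point (between the pads) lies 19 mm behind it; z points along the fingers, y is the line along which they close (so a half turn about z gives the same grasp; the last joint's range is limited). The gripper opens to 88 mm and grips with 3 to 60 N. Pads are 19 mm wide; open, the fingers measure 130 mm over their backs; the gripper's body (78 mm by 193 mm) begins 47 mm behind the grasp point.
Start: joints at [-1.022, 0.359, 0.012, 0, -1.224, -0.288], TCP at [0.174, -0.652, 0.194] pointing down, gripper open.
Joint ranges: [-3.07, 3.07], [-1.43, 2.12], [-1.02, 1.25], [-3.03, 1.67], [-3.05, -0], [-3.03, 3.03]. Speed limits (rad/s): [2.39, 2.39, 3.01, 3.14, 3.14, 3.14].

## Interface

Orientations are given as [roll, pitch, yaw] about the fixed x, y, z axes, in that order (R = Rz(yaw) Ry(pitch) Rx(roll)).
In Python, from station import telemetry, eyes, ticket, recognise, trace gives the robot as it stands. The module is installed in compiled form; this text tells all that it offers.
- The arm moves only by the tool servo_tool, never from a script. Its argument "series" is a list that holds one entry, the list of rows, each a list of 4 numbers: the shift along the tool's x, y, z in mm, then the turn about the tool's z in rad. In form: [[[x, y, z, roll], ...]]. A call has exactly 10 rows; each row shifts and turns the commanded pose from where the row before left it, along the tool's axes as they then stand; what a row does not reach is not made up. A row lasts 1/12 s, in which the tool goes at most 41.7 mm and 7.16 degrees, less where a joint would pass 70% of its speed; a pose out of reach is approached as far as the arm can. A call is refused whole if a number of a shift passes 41.7 or a number of a turn 0.125, either way. A call with a gripper value outside its range is refused whole. "claw" is the gripper's target within -1 to 1 (shut at 1, half-way at 0, fully open at -1), set as the call begins (left out, the last holds). The fingers move at their own pace and stop on an object; "grip_force" is the grip in N (left out, the last holds). Time passes only in rows, so rows that do not move let the fingers close, or fill a call up. It gives the time, the measured TCP pose, the force, the opening and the grip force at its end, in the units of the state.
- telemetry.get_state(): the state, without advancing time (a new reading comes with each control period).
- eyes.grab_frame(name): name is "scene" or "top" or "wrist"; returns the picture (420x560x3 uint8, red, green, blue); there is no depth.
- eyes.calibration(name): a dict with "mtx" (3x3 intrinsics, pixels), "rvec" (rotation vector, rad) and "tvec" (3), from world to camera coordinates, as OpenCV has them. Camera axes: x right, y down, z forward; pixel columns grow to the right and rows downward; lengths in m; the calibration is good to about 2 mm. The wrist camera is an equidistant fisheye: a pixel r from the principal point sees the ray r / f radians off the axis. A picture is of the moment at which its call begins: read the wrist's pose just before it. calibration takes no time and is no camera call; for the wrist camera it gives the pose at the moment of the call.
- ticket.job_done(): hands the job in; it is judged then, once.
Trained networks look in the newest picture that a camera, given by its name, has taken for a name from the list of things; names that differ only in an ending like _2 or _b are one class to them, and where a whole thing is asked for, a point or a joint stands for the part that bears it (a point fixed in the world has none). Each returns a list of dicts, best first, with "conf" (0 to 1); they miss things now and then, are a little off and sometimes report something else, mostly with a low value. They report only what shows in the picture. A call takes as long as a camera call. They do not tell look-alikes from the thing itself.
- recognise(camera, name): "position" ([x, y, z] in m, in world coordinates, good to about 4 mm: the middle of the surface that is visible of it).
- trace(camera, name): "mask" (420x560 bool, what is visible of it).
The state is a dict: "t": time; "q": joint angles; "qd": joint speeds; "joint_efforts": joint torques, N m; "eef_pos": TCP position; "ee_rot": TCP orientation; "force": force on the tool from outside, world axes, zero at the start; "moment": the same for the moment, N m; "width": finger opening in m; "gripper_force": force on a finger pad.
Only numpy, scipy, OpenCV 4.12 (cv2) and the standard library are available. Lean on these libraries where they do the work, as an engineer would, in place of code of your own. Each camera call takes 0.05 s, during which the arm holds its last target. There are 200 camera calls.

## Working session

There is one attempt and no reset: what is moved stays moved. The work goes in short steps, Python scripts to look and compute and a tool call to move; the robot and the scene stay as the last step left them, time stands still between calls to the robot, and variables do not carry over. Pictures are saved under pics/ and viewed, at most 14 in all, crops included, and the job is handed in when it is done.

Besides the shell and the picture viewer there is one more tool, called after ">>>" as name(argument=value, ...) on one line, values as JSON. servo_tool: Moves the arm, as the interface text tells. Its arguments: {"type":"object","properties":{"series":{"type":"array"},"claw":{"type":"number"},"grip_force":{"type":"number"}},"required":["series"]}

```bash
mkdir -p pics; cat > h.py <<'E'
from station import telemetry, eyes, ticket, recognise, trace
import numpy as np, cv2
def save(c,n):
    im=eyes.grab_frame(c); cv2.imwrite(f'pics/{n}.png',im[:,:,::-1]); return im
def cal(c):
    k=eyes.calibration(c); return np.array(k['mtx'],float),cv2.Rodrigues(np.array(k['rvec'],float))[0],np.array(k['tvec'],float).ravel()
def proj(c,p):
    K,R,t=cal(c); q=K@(R@np.array(p,float)+t); return q[:2]/q[2]
def back(c,uv,z):
    K,R,t=cal(c); d=R.T@np.linalg.solve(K,[uv[0],uv[1],1.]); o=-R.T@t
    return o+d*(z-o[2])/d[2]
E
python3 - <<'E'
from h import *
a=save('top','top0');b=save('scene','sc0')
s=telemetry.get_state();print({k:np.round(v,3) for k,v in s.items()})
for n in ['socket_20','socket_29','socket_38','socket_48','rail','seat_a','red_cap']:
  for c in ['top','scene']:
    print(n,c,[(np.round(d['position'],3).tolist(),round(d['conf'],2),proj(c,d['position']).astype(int).tolist()) for d in recognise(c,n)][:6])
K,R,t=cal('top');print(-R.T@t)
cv2.imwrite('pics/both0.png',cv2.resize(np.hstack([a,b])[:,:,::-1],(800,300)))
E
```

```text
{'t': np.float64(0.1), 'q': array([-1.022,  0.359,  0.011, -0.   , -1.224, -0.288]), 'qd': array([ 0.001, -0.001,  0.004,  0.001, -0.   , -0.002]), 'joint_efforts': array([-1.0000e-03, -5.8416e+01,  2.9375e+01,  7.0160e+00,  1.0000e-02,
       -0.0000e+00]), 'eef_pos': array([ 0.174, -0.652,  0.193]), 'ee_rot': array([ 3.14 , -0.   , -2.881]), 'force': array([-0.009, -0.082,  0.417]), 'moment': array([-0.002,  0.027,  0.004]), 'gripper_force': np.float64(0.0), 'width': np.float64(0.088)}
socket_20 top [([0.403, -0.123, 0.066], 0.95, [347, 265]), ([0.512, -0.248, 0.061], 0.93, [402, 217]), ([0.441, -0.216, 0.063], 0.77, [388, 249]), ([0.614, 0.276, 0.039], 0.63, [177, 175]), ([0.44, -0.308, 0.058], 0.58, [429, 249]), ([0.606, -0.278, 0.049], 0.57, [413, 177])]
socket_20 scene [([0.435, -0.203, 0.06], 0.8, [347, 173]), ([0.425, 0.335, 0.029], 0.76, [242, 318]), ([0.395, -0.104, 0.049], 0.76, [347, 199]), ([0.602, -0.265, 0.036], 0.73, [302, 158]), ([0.511, -0.227, 0.047], 0.72, [325, 168]), ([0.604, 0.289, 0.036], 0.66, [182, 271])]
socket_29 top [([0.403, -0.123, 0.066], 0.95, [347, 2
[... 1676 characters left out ...]
46, 0.018], 0.71, [311, 207])]
rail scene [([0.52, -0.006, 0.016], 0.9, [284, 217])]
seat_a top [([0.54, -0.051, 0.019], 0.75, [314, 207]), ([0.549, -0.117, 0.018], 0.65, [341, 203]), ([0.517, 0.092, 0.015], 0.63, [254, 216]), ([0.529, 0.024, 0.017], 0.6, [283, 212]), ([0.507, 0.141, 0.028], 0.55, [233, 220]), ([0.533, -0.011, 0.012], 0.44, [297, 210])]
seat_a scene [([0.528, 0.029, 0.014], 0.79, [275, 224]), ([0.547, -0.109, 0.014], 0.63, [294, 195]), ([0.514, 0.09, 0.018], 0.6, [267, 238]), ([0.532, -0.048, 0.017], 0.45, [288, 207])]
red_cap top [([0.503, 0.141, 0.026], 0.6, [233, 222])]
red_cap scene [([0.5, 0.149, 0.02], 0.7, [259, 254])]
[ 4.45926889e-01 -8.31542362e-04  9.31326273e-01]
```

View pics/top0.png

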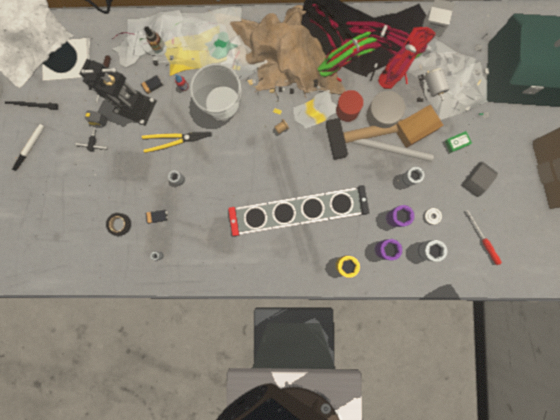

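View pics/sc0.png

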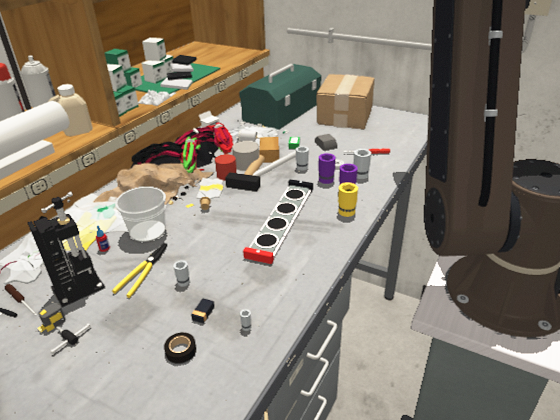

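The top view shows these candidates:
- **Small steel sockets:** (155,256) is the 20 and (176,178) is the 29.
- **Larger steel sockets:** (416,176) is the 38 and (436,251) is the 48.
- **Distractors:** purple at (402,216) and (390,250), yellow at (348,267), and a flat white ring at (434,215). All four are to be left alone.

The rail's red cap is at (233,221), on the +y end. Next I'll check close crops and fit positions.

```bash
cat > m.py <<'E'
from h import *
im=cv2.imread('pics/top0.png')
c1=cv2.resize(im[155:275,335:455],(480,480),interpolation=cv2.INTER_CUBIC)
c2=cv2.resize(im[165:270,145:195],(229,480),interpolation=cv2.INTER_CUBIC)
cv2.imwrite('pics/crop1.png',np.hstack([c1,c2]))
# seats: dark blobs within rail
hsv=cv2.cvtColor(im,cv2.COLOR_BGR2HSV)
m=((hsv[:,:,2]<60)).astype(np.uint8); m[:185]=0;m[235:]=0;m[:,:240]=0;m[:,357:]=0
n,l,st,ce=cv2.connectedComponentsWithStats(m)
P=[]
for i in range(1,n):
    if st[i,4]>100:
        p=back('top',ce[i],0.016);P.append(p[:2]);print('seat',ce[i],st[i,4],p.round(4))
P=np.array(P);P=P[P[:,1].argsort()[::-1]]
c=P.mean(0);s=np.array([105,35,-35,-105])/1000
ax=(s[:,None]*(P-c)).sum(0);ax/=np.linalg.norm(ax);print('rail c',c,ax,np.arctan2(-ax[0],ax[1]));print((c+s[:,None]*ax).round(4), np.diff(P,axis=0))
for nm,uv,h,d in [('20',(155,256),.04,.02),('29',(176,178),.05,.029),('38',(416,176),.062,.038),('48',(436,251),.074,.048)]:
    print(nm,back('top',uv,h).round(4),'rim dia px',d*cal('top')[0][0,0]/(.93-h))
E
python3 m.py
```

```text
Traceback (most recent call last):
  File "m.py", line 14, in <module>
    P=np.array(P);P=P[P[:,1].argsort()[::-1]]
                      ~^^^^^
IndexError: too many indices for array: array is 1-dimensional, but 2 were indexed
```

View pics/crop1.png

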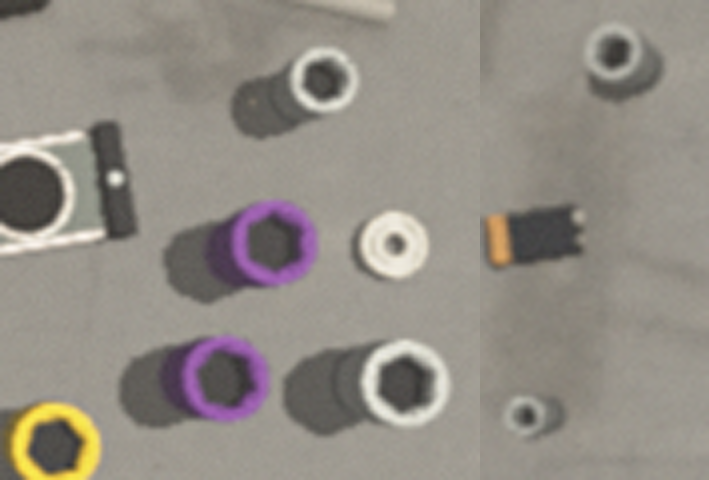

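The crop shows the steel rims at full-image pixels 48 (435.6,250.1), 38 (415.6,174.4), 29 (173.7,176.0) and 20 (154.4,255.4). The purple and yellow ones and the white ring (433,216) are clearly distinct.

```bash
sed -i 's/<60/<70/; s/st\[i,4\]>100/st[i,4]>60/; s/(155,256)/(154.4,255.4)/;s/(176,178)/(173.7,176)/;s/(416,176)/(415.6,174.4)/;s/(436,251)/(435.6,250.1)/' m.py
sed -i "s/^P=\[\]/P=[];print([(st[i].tolist()) for i in range(n)][:12])/" m.py; python3 m.py; cat >> h.py <<'E'
def plan(x,y,z,yaw=None):
    s=telemetry.get_state(); p=s['eef_pos']; w=s['ee_rot'][2]
    d=np.array([x,y,z])-p; X=np.array([np.cos(w),np.sin(w)]);Y=np.array([np.sin(w),-np.cos(w)])
    print('t',round(float(s['t']),2),'pos',np.round(p,4),'rot',np.round(s['ee_rot'],3),'shift mm',np.round(1000*np.array([d[:2]@X,d[:2]@Y,-d[2]]),1),'roll',None if yaw is None else round(-((yaw-w+np.pi)%(2*np.pi)-np.pi),3))
E
python3 -c "
from h import *
plan(.44,-.3,.2,-1.406)"
```

```text
[[0, 0, 560, 420, 234982], [333, 197, 17, 15, 40], [338, 196, 4, 1, 4], [343, 196, 3, 2, 4], [346, 198, 3, 3, 4], [309, 201, 1, 1, 1], [311, 200, 2, 3, 3], [313, 200, 1, 1, 1], [315, 201, 2, 1, 2], [305, 202, 4, 4, 5], [318, 202, 2, 3, 3], [281, 205, 10, 4, 13]]
t 0.8 pos [ 0.174  -0.6521  0.1937] rot [ 3.142 -0.    -2.881] shift mm [-347.8  271.6   -6.3] roll -1.475Traceback (most recent call last):
  File "m.py", line 14, in <module>
    P=np.array(P);P=P[P[:,1].argsort()[::-1]]
                      ~^^^^^
IndexError: too many indices for array: array is 1-dimensional, but 2 were indexed
```

>>> servo_tool(series=[[[-31, 24.5, 0, 0], [-31, 24.5, 0, 0], [-31, 24.5, 0, 0], [-31, 24.5, 0, 0], [-31, 24.5, 0, 0], [-31, 24.5, 0, 0], [-31, 24.5, 0, 0], [-31, 24.5, 0, 0], [-31, 24.5, 0, 0], [-31, 24.5, 0, 0]]], claw=-0.45, grip_force=25)

```text
t: 1.63
eef_pos: [0.4113, -0.3338, 0.1941]
ee_rot: [-3.141, 0.001, -2.881]
force: [0.2, -0.7, -0.9]
width: 0.0633
gripper_force: 0.0
```

>>> servo_tool(series=[[[0, 0, 0, -0.123], [0, 0, 0, -0.123], [0, 0, 0, -0.123], [0, 0, 0, -0.123], [0, 0, 0, -0.123], [0, 0, 0, -0.123], [0, 0, 0, -0.123], [0, 0, 0, -0.123], [0, 0, 0, -0.123], [0, 0, 0, -0.123]]])

```text
t: 2.47
eef_pos: [0.4104, -0.3355, 0.1938]
ee_rot: [-3.141, -0.0, -1.645]
force: [-0.1, 0.6, -0.2]
width: 0.0637
gripper_force: 0.0
```

```bash
sed -i 's/<70/<105/; s/st\[i,4\]>60/st[i,4]>150/' m.py; python3 m.py; python3 -c "
from h import *
plan(.44,-.3,.2,-1.406)"
```

```text
[[0, 0, 560, 420, 234186], [333, 195, 18, 18, 252], [304, 199, 18, 18, 254], [275, 204, 18, 18, 255], [247, 209, 17, 18, 253]]
seat [341.15873016 203.20634921] 252 [ 0.55  -0.116  0.016]
seat [312.29527559 207.86614173] 254 [ 0.5389 -0.0467  0.016 ]
seat [283.61568627 212.59215686] 255 [0.5276 0.0223 0.016 ]
seat [254.97233202 217.35177866] 253 [0.5162 0.0915 0.016 ]
rail c [ 0.5331838  -0.01223667] [-0.16112376  0.98693421] 0.16182918515863803
[[ 0.5163  0.0914]
 [ 0.5275  0.0223]
 [ 0.5388 -0.0468]
 [ 0.5501 -0.1159]] [[ 0.01142781 -0.06915962]
 [ 0.01131097 -0.06903207]
 [ 0.01111463 -0.06925497]]
20 [0.4248 0.3257 0.04  ] rim dia px 8.56963473917395
29 [0.6118 0.2814 0.05  ] rim dia px 12.567174580572706
38 [ 0.6105 -0.2799  0.062 ] rim dia px 16.694991179658
48 [ 0.4387 -0.3151  0.074 ] rim dia px 21.384041825789197
t 2.47 pos [ 0.4104 -0.3355  0.1938] rot [-3.141 -0.    -1.645] shift mm [-37.6 -26.9  -6.2] roll -0.239
```

>>> servo_tool(series=[[[-11, -13.5, 0, 0], [-11.5, -13.5, 0, 0], [0, 0, 0, -0.118], [0, 0, 0, -0.118], [0, 0, 10, 0], [0, 0, 10, 0], [0, 0, 10, 0], [0, 0, 0, 0], [0, 0, 0, 0], [0, 0, 0, 0]]])

```text
t: 3.3
eef_pos: [0.439, -0.3155, 0.1636]
ee_rot: [3.141, -0.0, -1.416]
force: [-0.1, 0.0, 0.2]
width: 0.0635
gripper_force: 0.0
```

```bash
python3 - <<'E'
from h import *
plan(.4387,-.3151,.026,-1.409)
save('wrist','w48')
print([(np.round(d['position'],4).tolist(),round(d['conf'],2)) for d in recognise('wrist','socket_48')][:5])
E
```

```text
t 3.3 pos [ 0.439  -0.3155  0.1636] rot [ 3.141 -0.    -1.416] shift mm [ -0.4   0.2 137.6] roll -0.007
[([0.605, -0.2822, 0.0505], 0.83), ([0.4396, -0.3197, 0.0694], 0.79), ([0.4422, -0.2349, 0.0575], 0.75), ([0.4039, -0.1498, 0.0397], 0.69), ([0.5124, -0.2675, 0.0569], 0.61)]
```

View pics/w48.png

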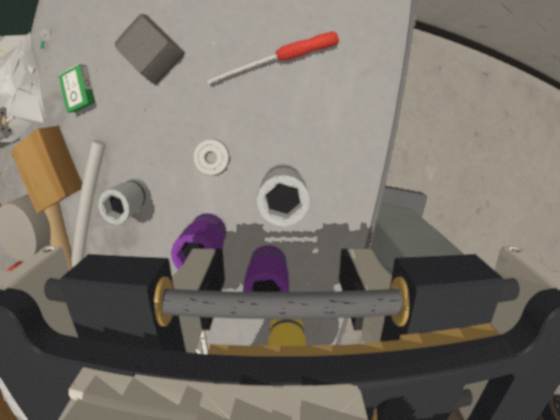

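The wrist view shows the 48 rim centred at (284,199), the ring at (211,157), and purple sockets at (200,242) and (266,270), close to the inside of the fingers. The 38 is at (116,206).

```bash
cat >> h.py <<'E'
def fback(uv,z):
    K,R,t=cal('wrist'); n=cv2.fisheye.undistortPoints(np.array([[uv]],float),K,np.zeros(4))[0,0]
    d=R.T@np.array([n[0],n[1],1.]); o=-R.T@t; return o+d*(z-o[2])/d[2]
E
python3 - <<'E'
from h import *
print(fback((284,199.5),.074),fback((115.5,207),.062),fback((211,157),.01))
E
```

```text
[ 0.43875025 -0.31810521  0.074     ] [ 0.60949211 -0.28063124  0.062     ] [ 0.5212724  -0.33551119  0.01      ]
```

>>> servo_tool(series=[[[1.5, 0, 25, 0], [0, 0, 25, 0], [0, 0, 25, 0], [0, 0, 25, 0], [0, 0, 20, 0], [0, 0, 10, 0], [0, 0, 5, 0], [0, 0, 0, 0], [0, 0, 0, 0], [0, 0, 0, 0]]])

```text
t: 4.23
eef_pos: [0.4403, -0.3171, 0.03]
ee_rot: [-3.14, -0.001, -1.415]
force: [-0.1, -0.2, 0.9]
width: 0.0635
gripper_force: 0.0
```

>>> servo_tool(series=[[[0, 0, 0, 0], [0, 0, 0, 0], [0, 0, 0, 0], [0, 0, 0, 0], [0, 0, 0, 0], [0, 0, 0, 0], [0, 0, 0, 0], [0, 0, 0, 0], [0, 0, 0, 0], [0, 0, 0, 0]]], claw=1, grip_force=30)

```text
t: 5.07
eef_pos: [0.4394, -0.317, 0.0292]
ee_rot: [-3.141, -0.0, -1.415]
force: [-2.2, 0.0, 5.4]
width: 0.0469
gripper_force: 30.0
```

>>> servo_tool(series=[[[0, 0, -10, 0], [0, 0, -15, 0], [0, 0, -20, 0], [0, 0, -25, 0], [0, 0, -25, 0], [0, 0, -25, 0], [0, 0, -5, 0], [0, 0, 0, 0], [0, 0, 0, 0], [0, 0, 0, 0]]])

```text
t: 5.9
eef_pos: [0.4383, -0.3161, 0.1522]
ee_rot: [3.14, 0.002, -1.415]
force: [-0.2, -0.8, -2.9]
width: 0.0471
gripper_force: 30.0
```

```bash
python3 - <<'E'
from h import *
print(telemetry.get_state()['gripper_force'])
plan(.5501,-.1159,.15,-1.409)
E
```

```text
29.975167214870453
t 5.9 pos [ 0.4383 -0.3161  0.1522] rot [ 3.140e+00  2.000e-03 -1.415e+00] shift mm [-180.5 -141.5    2.2] roll -0.006
```

>>> servo_tool(series=[[[-20, -16, 0, 0], [-20, -16, 0, 0], [-20, -16, 0, 0], [-20, -16, 0, 0], [-20, -16, 0, 0], [-20, -16, 0, 0], [-20, -16, 0, 0], [-20, -16, 0, 0], [-20.5, -13.5, 0, 0], [0, 0, 0, 0]]])

```text
t: 6.73
eef_pos: [0.5521, -0.1134, 0.1518]
ee_rot: [3.14, 0.001, -1.412]
force: [0.8, -0.0, -2.3]
width: 0.0475
gripper_force: 30.0
```

```bash
python3 - <<'E'
from h import *
plan(.5501,-.1159,.046,-1.409)
E
```

```text
t 6.73 pos [ 0.5521 -0.1134  0.1518] rot [ 3.140e+00  1.000e-03 -1.412e+00] shift mm [  2.2   2.3 105.8] roll -0.003
```

>>> servo_tool(series=[[[2, 2, 10, 0], [0, 0, 20, 0], [0, 0, 20, 0], [0, 0, 20, 0], [0, 0, 15, 0], [0, 0, 8, 0], [0, 0, 4, 0], [0, 0, 4, 0], [0, 0, 3, 0], [0, 0, 0, 0]]])

```text
t: 7.57
eef_pos: [0.5494, -0.1189, 0.0496]
ee_rot: [-3.142, 0.0, -1.415]
force: [0.3, 0.9, -2.6]
width: 0.0469
gripper_force: 30.0
```

>>> servo_tool(series=[[[0, 0, 0, 0], [0, 0, 0, 0], [0, 0, 0, 0], [0, 0, 0, 0], [0, 0, 0, 0], [0, 0, 0, 0], [0, 0, 0, 0], [0, 0, 0, 0], [0, 0, 0, 0], [0, 0, 0, 0]]])

```text
t: 8.4
eef_pos: [0.5494, -0.1187, 0.0497]
ee_rot: [3.142, -0.0, -1.415]
force: [-0.3, -0.2, -2.7]
width: 0.0473
gripper_force: 30.0
```

>>> servo_tool(series=[[[-2.5, 0, 1, 0], [0, 0, 1, 0], [0, 0, 1, 0], [0, 0, 1, 0], [0, 0, 0.5, 0], [0, 0, 0.5, 0], [0, 0, 0, 0], [0, 0, 0, 0], [0, 0, 0, 0], [0, 0, 0, 0]]])

```text
t: 9.23
eef_pos: [0.549, -0.1164, 0.0452]
ee_rot: [-3.141, -0.0, -1.415]
force: [-2.4, 0.8, 6.1]
width: 0.0469
gripper_force: 30.0
```

>>> servo_tool(series=[[[0, 0, 0, 0], [0, 0, 0, 0], [0, 0, 0, 0], [0, 0, 0, 0], [0, 0, -5, 0], [0, 0, -15, 0], [0, 0, -25, 0], [0, 0, -30, 0], [0, 0, -35, 0], [0, 0, 0, 0]]], claw=-0.45)

```text
t: 10.07
eef_pos: [0.5531, -0.1167, 0.1622]
ee_rot: [-3.131, -0.003, -1.413]
force: [0.8, 0.9, 1.8]
width: 0.0632
gripper_force: 0.0
```

```bash
python3 - <<'E'
from h import *
plan(.610,-.280,.15,-1.409)
E
```

```text
t 10.07 pos [ 0.5531 -0.1167  0.1622] rot [-3.131e+00 -3.000e-03 -1.413e+00] shift mm [170.2 -30.6  12.2] roll -0.004
```

>>> servo_tool(series=[[[21.5, -4, 0, 0], [21.5, -4, 0, 0], [21.5, -4, 0, 0], [21.5, -4, 0, 0], [21.5, -4, 0, 0], [21.5, -4, 0, 0], [21.5, -4, 0, 0], [21, -4, 0, 0], [0, 0, 0, 0], [0, 0, 0, 0]]])

```text
t: 10.9
eef_pos: [0.6071, -0.2816, 0.1541]
ee_rot: [3.141, 0.0, -1.417]
force: [-0.8, 0.4, -0.4]
width: 0.0635
gripper_force: 0.0
```

```bash
python3 - <<'E'
from h import *
plan(.610,-.2803,.022,-1.409)
im=save('top','top1')
cv2.imwrite('pics/top1c.png',cv2.resize(im[150:280,220:460,::-1],(720,390),interpolation=cv2.INTER_CUBIC))
E
```

```text
t 10.9 pos [ 0.6071 -0.2816  0.1541] rot [ 3.141  0.    -1.417] shift mm [ -0.9  -3.  132.1] roll -0.008
```

View pics/top1c.png

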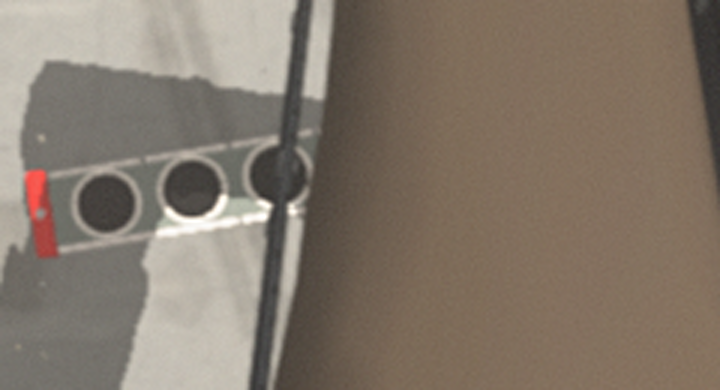

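The arm hides the right side of the top view; only the red cap and three seats at the left show. I'll go on with the 38.

>>> servo_tool(series=[[[-1, -3, 25, 0], [0, 0, 25, 0], [0, 0, 25, 0], [0, 0, 25, 0], [0, 0, 18, 0], [0, 0, 9, 0], [0, 0, 4, 0], [0, 0, 0, 0], [0, 0, 0, 0], [0, 0, 0, 0]]])

```text
t: 11.78
eef_pos: [0.6111, -0.2793, 0.0253]
ee_rot: [-3.139, -0.001, -1.414]
force: [-0.8, -0.7, -0.2]
width: 0.0634
gripper_force: 0.0
```

>>> servo_tool(series=[[[0, 0, 0, 0], [0, 0, 0, 0], [0, 0, 0, 0], [0, 0, 0, 0], [0, 0, 0, 0], [0, 0, 0, 0], [0, 0, 0, 0], [0, 0, 0, 0], [0, 0, 0, 0], [0, 0, 0, 0]]], claw=1)

```text
t: 12.62
eef_pos: [0.6102, -0.2793, 0.0238]
ee_rot: [-3.141, -0.0, -1.415]
force: [-0.4, 0.2, 2.9]
width: 0.0362
gripper_force: 30.0
```

>>> servo_tool(series=[[[0, 0, -10, 0], [0, 0, -15, 0], [0, 0, -20, 0], [0, 0, -25, 0], [0, 0, -25, 0], [0, 0, -25, 0], [0, 0, -15, 0], [0, 0, 0, 0], [0, 0, 0, 0], [0, 0, 0, 0]]])

```text
t: 13.45
eef_pos: [0.6092, -0.2788, 0.1576]
ee_rot: [3.14, 0.001, -1.415]
force: [0.8, -0.5, -2.4]
width: 0.0367
gripper_force: 30.0
```

```bash
python3 - <<'E'
from h import *
plan(.5388,-.0468,.15,-1.409)
E
```

```text
t 13.45 pos [ 0.6092 -0.2788  0.1576] rot [ 3.140e+00  1.000e-03 -1.415e+00] shift mm [-240.1   33.6    7.6] roll -0.006
```

>>> servo_tool(series=[[[-30, 4, 0, 0], [-30, 4, 0, 0], [-30, 4, 0, 0], [-30, 4, 0, 0], [-30, 4, 0, 0], [-30, 4, 0, 0], [-30, 4, 0, 0], [-30, 5, 0, 0], [0, 0, 0, 0], [0, 0, 0, 0]]])

```text
t: 14.28
eef_pos: [0.5391, -0.046, 0.1577]
ee_rot: [3.14, 0.0, -1.412]
force: [0.2, -0.8, -1.5]
width: 0.0364
gripper_force: 30.0
```

>>> servo_tool(series=[[[0, 0, 20, 0], [0, 0, 20, 0], [0, 0, 20, 0], [0, 0, 20, 0], [0, 0, 14, 0], [0, 0, 8, 0], [0, 0, 4, 0], [0, 0, 0, 0], [0, 0, 0, 0], [0, 0, 0, 0]]])

```text
t: 15.12
eef_pos: [0.541, -0.0473, 0.0535]
ee_rot: [-3.14, -0.0, -1.415]
force: [0.6, -0.8, -1.7]
width: 0.0363
gripper_force: 30.0
```

```bash
python3 - <<'E'
from h import *
plan(.5388,-.0468,.04,-1.409)
E
```

```text
t 15.12 pos [ 0.541  -0.0473  0.0535] rot [-3.14  -0.    -1.415] shift mm [-0.9  2.  13.5] roll -0.006
```

>>> servo_tool(series=[[[-1, 1, 4, 0], [0, 0, 4, 0], [0, 0, 2, 0], [0, 0, 1, 0], [0, 0, 1, 0], [0, 0, 1, 0], [0, 0, 0, 0], [0, 0, 0, 0], [0, 0, 0, 0], [0, 0, 0, 0]]])

```text
t: 15.95
eef_pos: [0.5392, -0.0464, 0.0398]
ee_rot: [-3.141, -0.0, -1.415]
force: [0.8, 0.6, 1.5]
width: 0.0363
gripper_force: 30.0
```

>>> servo_tool(series=[[[0, 0, 0.5, 0], [0, 0, 0, 0], [0, 0, 0, 0], [0, 0, 0, 0], [0, 0, -5, 0], [0, 0, -15, 0], [0, 0, -25, 0], [0, 0, -30, 0], [0, 0, -35, 0], [0, 0, 0, 0]]], claw=-0.45)

```text
t: 16.78
eef_pos: [0.5431, -0.0463, 0.1565]
ee_rot: [-3.131, -0.001, -1.413]
force: [1.4, 0.6, 0.6]
width: 0.0634
gripper_force: 0.0
```

```bash
python3 - <<'E'
from h import *
plan(.6118,.2814,.15,-1.409)
E
```

```text
t 16.78 pos [ 0.5431 -0.0463  0.1565] rot [-3.131e+00 -1.000e-03 -1.413e+00] shift mm [-312.9 -119.2    6.5] roll -0.004
```

>>> servo_tool(series=[[[-34.5, -13.5, 0, 0], [-34.5, -13.5, 0, 0], [-34.5, -13.5, 0, 0], [-34.5, -13.5, 0, 0], [-34.5, -13.5, 0, 0], [-34.5, -13.5, 0, 0], [-34.5, -13.5, 0, 0], [-34.5, -13.5, 0, 0], [-35, -13.5, 0, 0], [0, 0, 0, 0]]])

```text
t: 17.62
eef_pos: [0.6118, 0.2854, 0.1484]
ee_rot: [-3.141, 0.0, -1.411]
force: [0.8, -0.9, -0.0]
width: 0.0635
gripper_force: 0.0
```

```bash
python3 - <<'E'
from h import *
plan(.6118,.2814,.018,-1.409)
im=save('wrist','w29')
t=save('top','top2')
cv2.imwrite('pics/x2.png',np.hstack([im[:,:,::-1][:300,80:480],cv2.resize(t[170:245,335:435,::-1],(400,300))]))
print([(np.round(d['position'],4).tolist(),round(d['conf'],2)) for d in recognise('wrist','socket_48')][:5])
E
```

```text
t 17.62 pos [0.6118 0.2854 0.1484] rot [-3.141  0.    -1.411] shift mm [  4.    0.6 130.4] roll -0.002
[([0.4263, 0.3201, 0.0235], 0.87), ([0.6088, 0.2804, 0.0457], 0.72)]
```

View pics/x2.png

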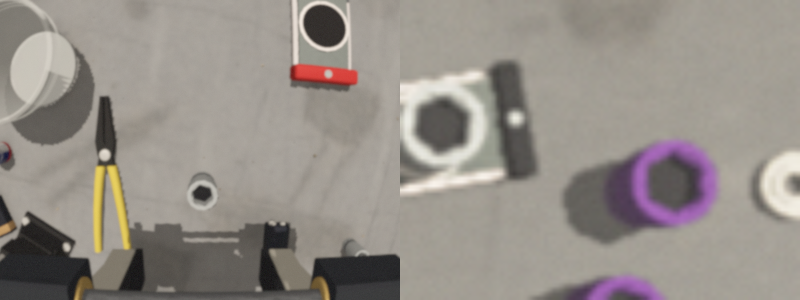

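The wrist view shows the 29 rim at (282,193), with the pliers and bin well clear. In the top view the 48 stands on the last seat, at about (345.1,200.6).

```bash
python3 - <<'E'
from h import *
print(fback((282,193.5),.05),back('top',(345.1,200.6),.09))
E
```

```text
[0.61194964 0.27435332 0.05      ] [ 0.54738688 -0.11540607  0.09      ]
```

>>> servo_tool(series=[[[4.5, 0, 25, 0], [0, 0, 25, 0], [0, 0, 25, 0], [0, 0, 25, 0], [0, 0, 0, 0], [0, 0, 0, 0], [0, 0, 0, 0], [0, 0, 0, 0], [0, 0, 0, 0], [0, 0, 0, 0]]])

```text
t: 18.6
eef_pos: [0.6121, 0.2757, 0.0507]
ee_rot: [-3.14, 0.001, -1.415]
force: [-0.2, 0.0, 0.2]
width: 0.0636
gripper_force: 0.0
```

>>> servo_tool(series=[[[-1.5, 0, 15, 0], [0, 0, 10, 0], [0, 0, 6, 0], [0, 0, 2, 0], [0, 0, 0, 0], [0, 0, 0, 0], [0, 0, 0, 0], [0, 0, 0, 0], [0, 0, 0, 0], [0, 0, 0, 0]]])

```text
t: 19.43
eef_pos: [0.6114, 0.2768, 0.0165]
ee_rot: [-3.141, 0.0, -1.415]
force: [0.1, 0.2, -0.1]
width: 0.0635
gripper_force: 0.0
```

>>> servo_tool(series=[[[0, 0, 0, 0], [0, 0, 0, 0], [0, 0, 0, 0], [0, 0, 0, 0], [0, 0, 0, 0], [0, 0, 0, 0], [0, 0, 0, 0], [0, 0, 0, 0], [0, 0, 0, 0], [0, 0, 0, 0]]], claw=1)

```text
t: 20.27
eef_pos: [0.6142, 0.2782, 0.0193]
ee_rot: [-3.135, 0.002, -1.413]
force: [1.4, 1.1, 15.0]
width: 0.0036
gripper_force: 26.9
```

>>> servo_tool(series=[[[0, 0, -10, 0], [0, 0, -15, 0], [0, 0, -20, 0], [0, 0, -25, 0], [0, 0, -25, 0], [0, 0, -25, 0], [0, 0, -15, 0], [0, 0, 0, 0], [0, 0, 0, 0], [0, 0, 0, 0]]])

```text
t: 21.1
eef_pos: [0.6106, 0.2764, 0.1505]
ee_rot: [3.14, -0.0, -1.415]
force: [0.6, -0.2, -0.8]
width: 0.0004
gripper_force: 0.0
```

```bash
python3 - <<'E'
from h import *
plan(.5275,.0223,.15,-1.409)
E
```

```text
t 21.1 pos [0.6106 0.2764 0.1505] rot [ 3.14  -0.    -1.415] shift mm [238.2 121.5   0.5] roll -0.006
```

The grasp slipped off, so I'm looking again.

```bash
python3 - <<'E'
from h import *
im=save('wrist','w29b')
t=save('top','top3');s=save('scene','sc3')
cv2.imwrite('pics/x3.png',np.hstack([im[:,:,::-1][:300,80:480],cv2.resize(s[210:330,130:290,::-1],(400,300))]))
for c in ['wrist','top','scene']:print(c,[(np.round(d['position'],4).tolist(),round(d['conf'],2)) for d in recognise(c,'socket_29')][:8])
E
```

```text
wrist [([0.6084, 0.2816, 0.0434], 0.87), ([0.4245, 0.3209, 0.0292], 0.69)]
top [([0.5435, -0.1136, 0.0798], 0.93), ([0.4041, -0.1239, 0.0648], 0.92), ([0.5368, -0.0494, 0.074], 0.77), ([0.442, -0.2139, 0.0601], 0.72), ([0.6151, 0.2798, 0.0367], 0.68), ([0.513, -0.2462, 0.0613], 0.59), ([0.423, 0.3232, 0.0291], 0.46)]
scene [([0.6049, 0.2876, 0.0319], 0.85), ([0.5097, -0.2291, 0.048], 0.85), ([0.537, -0.0998, 0.073], 0.84), ([0.5303, -0.0331, 0.057], 0.83), ([0.4366, -0.2019, 0.0615], 0.77), ([0.3974, -0.105, 0.048], 0.62), ([0.4241, 0.3343, 0.0303], 0.51)]
```

View pics/x3.png

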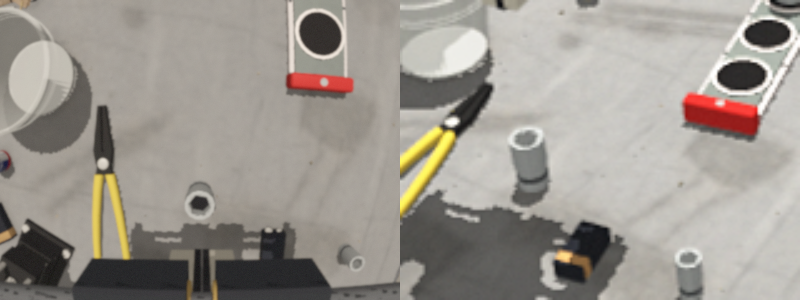

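The 29 still stands upright, with its rim at wrist pixel (280,203). I'll triangulate it from several views.

```bash
python3 - <<'E'
from h import *
print(fback((280,203.5),.05),fback((280,203.5),.066),telemetry.get_state()['ee_rot'])
for p in [(.612,.2744,.05),(.612,.2814,.05)]: print(proj('scene',p),proj('top',p))
im=cv2.imread('pics/top3.png');sc=cv2.imread('pics/sc3.png');w=cv2.imread('pics/w29b.png')
cv2.imwrite('pics/x4.png',np.hstack([cv2.resize(im[155:205,150:200],(390,390),interpolation=cv2.INTER_CUBIC),cv2.resize(w[170:230,250:310],(390,390),interpolation=cv2.INTER_CUBIC)]))
E
```

```text
[0.61275033 0.28114889 0.05      ] [0.61345641 0.2764035  0.066     ] [ 3.14042477e+00 -6.62939444e-04 -1.41480305e+00]
[182.69870663 261.58231757] [176.61397017 175.902675  ]
[180.59055611 263.53634164] [173.68156351 175.91708717]
```

View pics/x4.png

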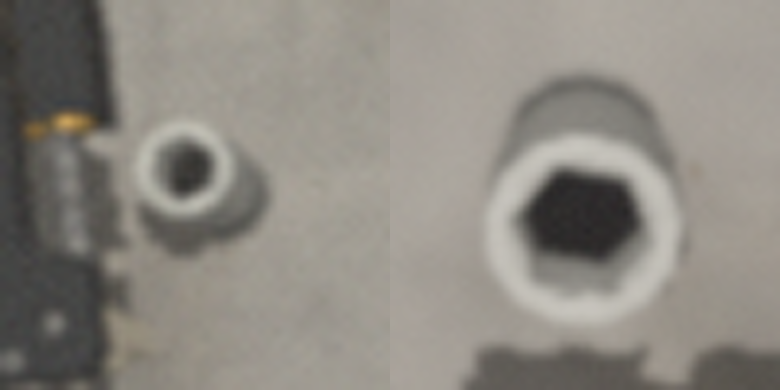

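>>> servo_tool(series=[[[-5, -3, 15, 0], [0, 0, 25, 0], [0, 0, 25, 0], [0, 0, 15, 0], [0, 0, 0, 0], [0, 0, 0, 0], [0, 0, 0, 0], [0, 0, 0, 0], [0, 0, 0, 0], [0, 0, 0, 0]]], claw=-0.45, grip_force=20)

```text
t: 22.23
eef_pos: [0.6139, 0.2825, 0.0723]
ee_rot: [-3.14, 0.001, -1.415]
force: [0.8, 0.3, 1.0]
width: 0.0606
gripper_force: 0.0
```

>>> servo_tool(series=[[[0, 0, 20, 0], [0, 0, 20, 0], [0, 0, 10, 0], [0, 0, 5, 0], [0, 0, 0, 0], [0, 0, 0, 0], [0, 0, 0, 0], [0, 0, 0, 0], [0, 0, 0, 0], [0, 0, 0, 0]]])

```text
t: 23.07
eef_pos: [0.6136, 0.2823, 0.0168]
ee_rot: [-3.141, 0.0, -1.415]
force: [-0.1, -0.6, 0.2]
width: 0.0636
gripper_force: 0.0
```

```bash
python3 - <<'E'
from h import *
plan(.613,.282,.014,-1.409)
im=save('wrist','w29c')
cv2.imwrite('pics/x5.png',im[180:380,130:430,::-1].repeat(2,0).repeat(2,1))
E
```

```text
t 23.07 pos [0.6136 0.2823 0.0168] rot [-3.141  0.    -1.415] shift mm [0.2 0.7 2.8] roll -0.006
```

View pics/x5.png

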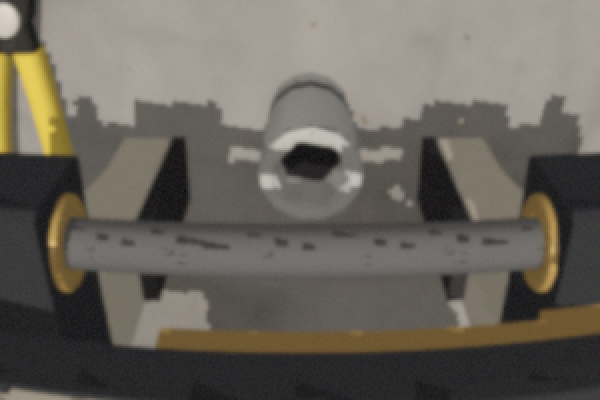

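The rim is centred at crop (311,172), which is full-image (285.5,266). It sits toward the front edge of the pads.

```bash
python3 - <<'E'
from h import *
plan(*fback((285.5,266),.05)[:2],.0168);print(fback((285.5,266),.05))
K,R,t=cal('wrist');print(-R.T@t)
def wp(p): return cv2.fisheye.projectPoints(np.array([[R@np.array(p)+t]]),np.zeros(3),np.zeros(3),K,np.zeros(4))[0][0,0]
print(wp((.6136,.2823,.05)),wp((.6136,.2823,.0358)))
E
```

```text
t 23.12 pos [0.6136 0.2823 0.0167] rot [-3.141  0.    -1.415] shift mm [ 0.1  0.8 -0.1] roll None
[0.61277156 0.28199443 0.05      ]
[0.62797355 0.2000087  0.20834528]
[283.91751232 266.28068771] [283.73891536 255.04018775]
```

The socket is centred to 1 mm. Lowering 3 mm and closing.

>>> servo_tool(series=[[[0, 0.5, 3, 0], [0, 0, 0, 0], [0, 0, 0, 0], [0, 0, 0, 0], [0, 0, 0, 0], [0, 0, 0, 0], [0, 0, 0, 0], [0, 0, 0, 0], [0, 0, 0, 0], [0, 0, 0, 0]]], claw=1)

```text
t: 23.95
eef_pos: [0.6129, 0.282, 0.0132]
ee_rot: [3.142, 0.0, -1.415]
force: [0.3, -1.1, 0.4]
width: 0.0279
gripper_force: 20.0
```

>>> servo_tool(series=[[[0, 0, 0, 0], [0, 0, 0, 0], [0, 0, 0, 0], [0, 0, 0, 0], [0, 0, 0, 0], [0, 0, -2, 0], [0, 0, -2, 0], [0, 0, -2, 0], [0, 0, -4, 0], [0, 0, 0, 0]]])

```text
t: 24.78
eef_pos: [0.6134, 0.2823, 0.0242]
ee_rot: [-3.14, 0.0, -1.415]
force: [-0.3, 0.4, -0.8]
width: 0.0278
gripper_force: 20.0
```

>>> servo_tool(series=[[[0, 0, -15, 0], [0, 0, -20, 0], [0, 0, -25, 0], [0, 0, -25, 0], [0, 0, -25, 0], [0, 0, -15, 0], [0, 0, 0, 0], [0, 0, 0, 0], [0, 0, 0, 0], [0, 0, 0, 0]]])

```text
t: 25.62
eef_pos: [0.6121, 0.2816, 0.1467]
ee_rot: [3.139, -0.001, -1.415]
force: [0.2, -0.5, -1.5]
width: 0.0277
gripper_force: 20.0
```

```bash
python3 - <<'E'
from h import *
plan(.5275,.0223,.15,-1.409)
E
```

```text
t 25.62 pos [0.6121 0.2816 0.1467] rot [ 3.139e+00 -1.000e-03 -1.415e+00] shift mm [243.  123.8  -3.3] roll -0.006
```

>>> servo_tool(series=[[[30.5, 15.5, 0, 0], [30.5, 15.5, 0, 0], [30.5, 15.5, 0, 0], [30.5, 15.5, 0, 0], [30.5, 15.5, 0, 0], [30.5, 15.5, 0, 0], [30, 15.5, 0, 0], [30, 15.5, 0, 0], [0, 0, 0, 0], [0, 0, 0, 0]]])

```text
t: 26.45
eef_pos: [0.5271, 0.021, 0.1476]
ee_rot: [3.14, -0.0, -1.417]
force: [-0.4, 0.5, -0.8]
width: 0.0273
gripper_force: 20.0
```

>>> servo_tool(series=[[[0, 0, 20, 0], [0, 0, 20, 0], [0, 0, 20, 0], [0, 0, 20, 0], [0, 0, 14, 0], [0, 0, 8, 0], [0, 0, 2, 0], [0, 0, 0, 0], [0, 0, 0, 0], [0, 0, 0, 0]]])

```text
t: 27.28
eef_pos: [0.529, 0.0231, 0.0451]
ee_rot: [-3.14, 0.0, -1.414]
force: [0.2, 0.1, -0.2]
width: 0.0277
gripper_force: 20.0
```

```bash
python3 - <<'E'
from h import *
plan(.5275,.0223,.029,-1.409)
E
```

```text
t 27.28 pos [0.529  0.0231 0.0451] rot [-3.14   0.    -1.414] shift mm [ 0.6  1.6 16.1] roll -0.005
```

>>> servo_tool(series=[[[0, 1, 6, 0], [0, 0, 4, 0], [0, 0, 2, 0], [0, 0, 1, 0], [0, 0, 1, 0], [0, 0, 1, 0], [0, 0, 0.5, 0], [0, 0, 0, 0], [0, 0, 0, 0], [0, 0, 0, 0]]])

```text
t: 28.12
eef_pos: [0.5273, 0.0226, 0.029]
ee_rot: [-3.141, -0.0, -1.415]
force: [-1.7, -0.6, 4.4]
width: 0.0275
gripper_force: 20.0
```

Contact. Release, rise, and head for the 20.

>>> servo_tool(series=[[[0, 0, 0, 0], [0, 0, 0, 0], [0, 0, 0, 0], [0, 0, 0, 0], [0, 0, -5, 0], [0, 0, -15, 0], [0, 0, -25, 0], [0, 0, -35, 0], [0, 0, -35, 0], [0, 0, 0, 0]]], claw=-0.45)

```text
t: 28.95
eef_pos: [0.5313, 0.0233, 0.1511]
ee_rot: [-3.131, 0.0, -1.413]
force: [1.5, 0.8, 0.9]
width: 0.0637
gripper_force: 0.0
```

```bash
python3 - <<'E'
from h import *
plan(.4248,.3245,.15,-1.409)
E
```

```text
t 28.95 pos [0.5313 0.0233 0.1511] rot [-3.131  0.    -1.413] shift mm [-314.2   58.     1.1] roll -0.004
```

>>> servo_tool(series=[[[-39, 7, 0, 0], [-39, 7, 0, 0], [-39, 7, 0, 0], [-39, 7, 0, 0], [-39, 7, 0, 0], [-39, 7, 0, 0], [-39, 7, 0, 0], [-40, 6, 0, 0], [0, 0, 0, 0], [0, 0, 0, 0]]])

```text
t: 29.78
eef_pos: [0.4234, 0.3251, 0.1437]
ee_rot: [3.142, -0.0, -1.411]
force: [0.5, -0.7, -0.1]
width: 0.063
gripper_force: 0.0
```

>>> servo_tool(series=[[[0, 0, 20, 0], [0, 0, 20, 0], [0, 0, 20, 0], [0, 0, 10, 0], [0, 0, 0, 0], [0, 0, 0, 0], [0, 0, 0, 0], [0, 0, 0, 0], [0, 0, 0, 0], [0, 0, 0, 0]]])

```text
t: 30.62
eef_pos: [0.4245, 0.3236, 0.0745]
ee_rot: [-3.141, 0.001, -1.415]
force: [0.7, -0.1, 0.5]
width: 0.0629
gripper_force: 0.0
```

```bash
python3 - <<'E'
from h import *
plan(.4248,.3245,.008,-1.409)
im=save('wrist','w20');t=save('top','top5')
cv2.imwrite('pics/x6.png',np.hstack([cv2.resize(im[120:320,180:380,::-1],(400,400)),cv2.resize(t[160:260,300:400,::-1],(400,400))]))
E
```

```text
t 30.62 pos [0.4245 0.3236 0.0745] rot [-3.141e+00  1.000e-03 -1.415e+00] shift mm [-0.9 -0.5 66.5] roll -0.006
```

View pics/x6.png

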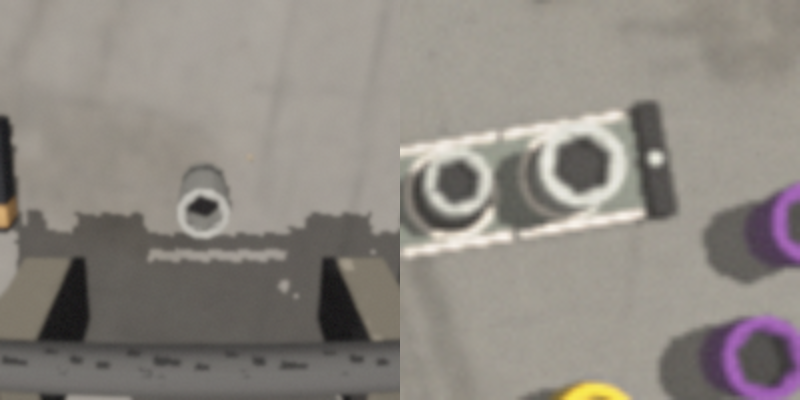

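The 20 rim is at wrist (282,226). The 38 stands on its seat at top (314.1,205.3), and the 48 is beside the black cap.

```bash
python3 - <<'E'
from h import *
p=fback((281.8,226),.04);print(p,back('top',(314.1,205.3),.078));plan(*p[:2],.010,-1.409)
E
```

```text
[0.42509648 0.32547578 0.04      ] [ 0.53839924 -0.04769327  0.078     ]
t 30.72 pos [0.4243 0.3234 0.0741] rot [-3.141e+00  1.000e-03 -1.415e+00] shift mm [-1.9 -1.1 64.1] roll -0.006
```

>>> servo_tool(series=[[[-2, -1, 20, 0], [0, 0, 20, 0], [0, 0, 15, 0], [0, 0, 7, 0], [0, 0, 2, 0], [0, 0, 0, 0], [0, 0, 0, 0], [0, 0, 0, 0], [0, 0, 0, 0], [0, 0, 0, 0]]])

```text
t: 31.55
eef_pos: [0.4252, 0.3257, 0.0104]
ee_rot: [-3.141, 0.001, -1.415]
force: [-0.5, -0.5, -0.5]
width: 0.0637
gripper_force: 0.0
```

>>> servo_tool(series=[[[0, 0, 0, 0], [0, 0, 0, 0], [0, 0, 0, 0], [0, 0, 0, 0], [0, 0, 0, 0], [0, 0, 0, 0], [0, 0, 0, 0], [0, 0, 0, 0], [0, 0, 0, 0], [0, 0, 0, 0]]], claw=1, grip_force=14)

```text
t: 32.38
eef_pos: [0.4249, 0.3253, 0.0096]
ee_rot: [3.142, -0.0, -1.415]
force: [0.9, 0.4, -0.5]
width: 0.0031
gripper_force: 0.0
```

>>> servo_tool(series=[[[0, 0, 0, 0], [0, 0, 0, 0], [0, 0, 0, 0], [0, 0, 0, 0], [0, 0, 0, 0], [0, 0, -2, 0], [0, 0, -2, 0], [0, 0, -2, 0], [0, 0, -4, 0], [0, 0, 0, 0]]])

```text
t: 33.22
eef_pos: [0.4253, 0.3258, 0.0206]
ee_rot: [-3.141, 0.001, -1.415]
force: [0.2, 1.3, 0.5]
width: 0.0005
gripper_force: 0.0
```

```bash
python3 - <<'E'
from h import *
im=save('wrist','w20b');s=save('scene','sc6')
cv2.imwrite('pics/x7.png',np.hstack([cv2.resize(im[150:350,180:380,::-1],(400,400)),cv2.resize(s[260:360,190:290,::-1],(400,400))]))
for c in ['scene','wrist']: print([(np.round(d['position'],4).tolist(),round(d['conf'],2)) for d in recognise(c,'socket_20')])
E
```

```text
[([0.4216, 0.3354, 0.0263], 0.5), ([0.5228, 0.0347, 0.0312], 0.43)]
[([0.4193, 0.3191, 0.0247], 0.62)]
```

View pics/x7.png

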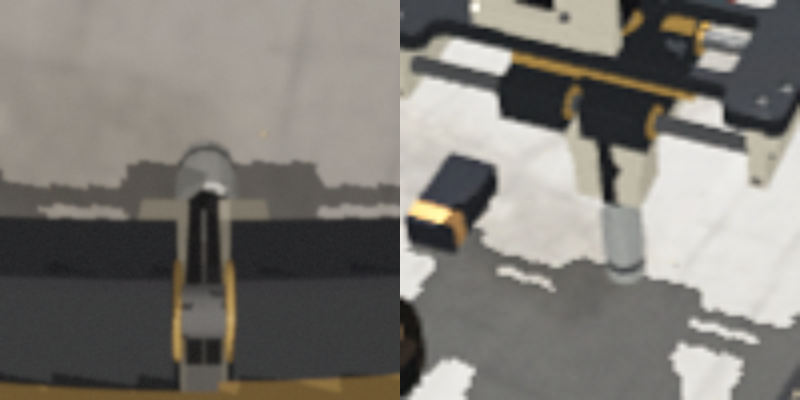

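The shut fingers appear on the robot side of the socket, which still stands upright just beyond them. I'll rise, open, and measure again.

>>> servo_tool(series=[[[0, 0, -10, 0], [0, 0, -20, 0], [0, 0, -25, 0], [0, 0, 0, 0], [0, 0, 0, 0], [0, 0, 0, 0], [0, 0, 0, 0], [0, 0, 0, 0], [0, 0, 0, 0], [0, 0, 0, 0]]], claw=-0.45)

```text
t: 34.25
eef_pos: [0.4247, 0.3251, 0.0741]
ee_rot: [3.141, -0.001, -1.415]
force: [-0.0, -0.8, -0.4]
width: 0.0607
gripper_force: 0.0
```

```bash
python3 - <<'E'
from h import *
plan(.4248,.3245,.008,-1.409)
im=save('wrist','w20c');t=save('top','top7')
cv2.imwrite('pics/x8.png',np.hstack([cv2.resize(im[120:320,180:380,::-1],(400,400)),cv2.resize(t[230:280,130:180,::-1],(400,400))]))
E
```

```text
t 34.25 pos [0.4247 0.3251 0.0741] rot [ 3.141e+00 -1.000e-03 -1.415e+00] shift mm [ 0.6 -0.  66.1] roll -0.006
```

View pics/x8.png

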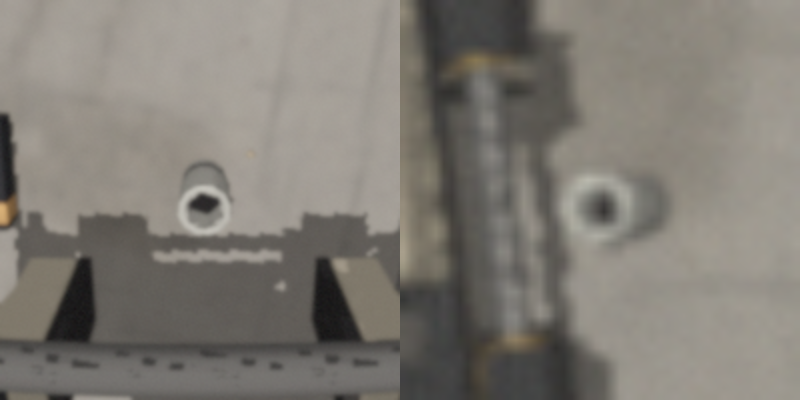

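```bash
python3 - <<'E'
from h import *
for z in (.0,.02,.04,.06): print(z,proj('scene',(.4253,.3258,z)))
print(fback((282,224.5),.04), telemetry.get_state()['eef_pos'])
E
python3 - <<'E'
import cv2
s=cv2.imread('pics/sc6.png')[285:345,215:275]
cv2.imwrite('pics/x9.png',cv2.resize(s,(600,600),interpolation=cv2.INTER_CUBIC))
E
```

```text
0.0 [246.28098792 325.96628253]
0.02 [245.58620313 318.7900825 ]
0.04 [244.87349721 311.42878116]
0.06 [244.14216773 303.87512324]
[0.42556242 0.3260805  0.04      ] [0.42479549 0.32519255 0.07433548]
```

View pics/x9.png

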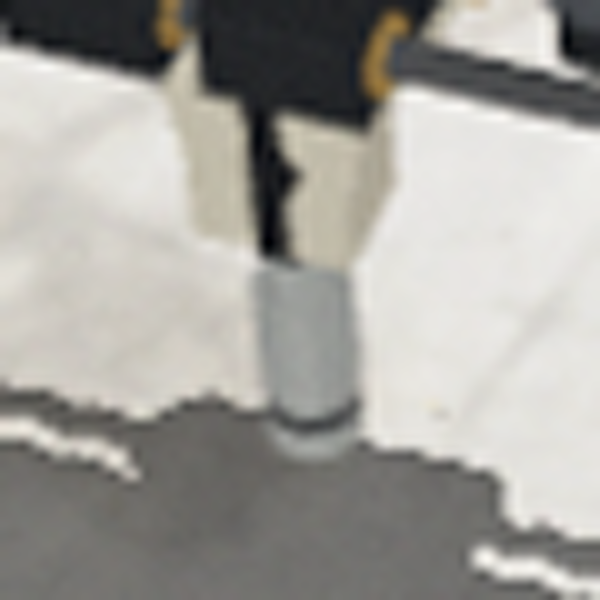

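The tips show at z ≈ 0.04 in the scene view while the TCP reads 0.02, so they hang 20–30 mm higher than the reading says. That's why they closed above the 20's rim and slipped off the 29's. I'll grasp the 20 lower and watch the force.

>>> servo_tool(series=[[[-0.5, -0.5, 25, 0], [0, 0, 20, 0], [0, 0, 15, 0], [0, 0, 8, 0], [0, 0, 4, 0], [0, 0, 3, 0], [0, 0, 3, 0], [0, 0, 0, 0], [0, 0, 0, 0], [0, 0, 0, 0]]])

```text
t: 35.18
eef_pos: [0.4256, 0.3263, -0.0027]
ee_rot: [-3.141, 0.001, -1.415]
force: [-0.6, -0.4, 0.8]
width: 0.0634
gripper_force: 0.0
```

>>> servo_tool(series=[[[0, 0, 0, 0], [0, 0, 0, 0], [0, 0, 0, 0], [0, 0, 0, 0], [0, 0, 0, 0], [0, 0, 0, 0], [0, 0, 0, 0], [0, 0, 0, 0], [0, 0, 0, 0], [0, 0, 0, 0]]], claw=1)

```text
t: 36.02
eef_pos: [0.4253, 0.3259, -0.0034]
ee_rot: [3.142, -0.0, -1.415]
force: [0.1, 0.5, -0.2]
width: 0.0193
gripper_force: 14.0
```

Gripped, width 19.3 mm. Lifting.

>>> servo_tool(series=[[[0, 0, -5, 0], [0, 0, -10, 0], [0, 0, -20, 0], [0, 0, -25, 0], [0, 0, -25, 0], [0, 0, -25, 0], [0, 0, -15, 0], [0, 0, -5, 0], [0, 0, 0, 0], [0, 0, 0, 0]]])

```text
t: 36.85
eef_pos: [0.425, 0.3257, 0.1265]
ee_rot: [3.141, 0.0, -1.415]
force: [0.7, -0.3, -0.9]
width: 0.0193
gripper_force: 14.0
```

```bash
python3 - <<'E'
from h import *
plan(.5163,.0914,.127,-1.409)
E
```

```text
t 36.85 pos [0.425  0.3257 0.1265] rot [ 3.141  0.    -1.415] shift mm [245.6 -53.9  -0.5] roll -0.006
```

>>> servo_tool(series=[[[30.5, -7, 0, 0], [30.5, -7, 0, 0], [30.5, -7, 0, 0], [30.5, -7, 0, 0], [30.5, -7, 0, 0], [30.5, -7, 0, 0], [31, -6, 0, 0], [31.5, -6, 0, 0], [0, 0, 0, 0], [0, 0, 0, 0]]])

```text
t: 37.68
eef_pos: [0.5162, 0.0898, 0.125]
ee_rot: [3.139, -0.001, -1.418]
force: [-0.5, 0.1, -1.2]
width: 0.0193
gripper_force: 14.0
```

>>> servo_tool(series=[[[0, 0, 20, 0], [0, 0, 20, 0], [0, 0, 20, 0], [0, 0, 20, 0], [0, 0, 12, 0], [0, 0, 6, 0], [0, 0, 2, 0], [0, 0, 0, 0], [0, 0, 0, 0], [0, 0, 0, 0]]])

```text
t: 38.52
eef_pos: [0.5174, 0.0923, 0.0275]
ee_rot: [-3.14, 0.0, -1.414]
force: [0.1, 0.6, 0.3]
width: 0.0195
gripper_force: 14.0
```

```bash
python3 - <<'E'
from h import *
plan(.5163,.0914,.0126,-1.409)
E
```

```text
t 38.52 pos [0.5174 0.0923 0.0275] rot [-3.14   0.    -1.414] shift mm [ 0.7  1.2 14.9] roll -0.005
```

>>> servo_tool(series=[[[0.5, 0.5, 6, 0], [0, 0, 4, 0], [0, 0, 2, 0], [0, 0, 1, 0], [0, 0, 1, 0], [0, 0, 0.5, 0], [0, 0, 0, 0], [0, 0, 0, 0], [0, 0, 0, 0], [0, 0, 0, 0]]])

```text
t: 39.35
eef_pos: [0.5164, 0.0911, 0.0125]
ee_rot: [-3.141, -0.0, -1.415]
force: [-2.1, -0.6, 5.0]
width: 0.0194
gripper_force: 14.0
```

Contact. Release, rise, and retreat toward −x/+y for a clear view.

>>> servo_tool(series=[[[0, 0, 0, 0], [0, 0, 0, 0], [0, 0, 0, 0], [0, 0, 0, 0], [0, 0, -5, 0], [0, 0, -15, 0], [0, 0, -25, 0], [0, 0, -35, 0], [0, 0, -40, 0], [0, 0, -20, 0]]], claw=-0.45)

```text
t: 40.18
eef_pos: [0.5181, 0.0917, 0.1571]
ee_rot: [-3.136, 0.001, -1.414]
force: [0.7, 0.6, 0.8]
width: 0.0634
gripper_force: 0.0
```

>>> servo_tool(series=[[[-30, 0, 0, 0], [-30, 0, 0, 0], [-30, 0, 0, 0], [-30, 0, 0, 0], [-30, 0, 0, 0], [-30, 0, 0, 0], [-30, 0, 0, 0], [-30, 0, 0, 0], [0, 0, 0, 0], [0, 0, 0, 0]]])

```text
t: 41.02
eef_pos: [0.4786, 0.3296, 0.152]
ee_rot: [3.141, -0.0, -1.413]
force: [-0.8, 0.1, -0.4]
width: 0.0635
gripper_force: 0.0
```

```bash
python3 - <<'E'
from h import *
t=save('top','top9');s=save('scene','sc9')
cv2.imwrite('pics/x10.png',np.vstack([cv2.resize(t[180:240,225:375,::-1],(750,300),interpolation=cv2.INTER_CUBIC),cv2.resize(s[170:270,190:440,::-1],(750,300))]))
for p in [(.5163,.0914,.056),(.5275,.0223,.066),(.5388,-.0468,.078),(.5501,-.1159,.09)]:
  print(((proj('top',p)-[225,180]+.5)*5).round(1))
E
```

```text
[143.8 182.4]
[292.8 156. ]
[446.  128.1]
[604.   99.4]
```

View pics/x10.png

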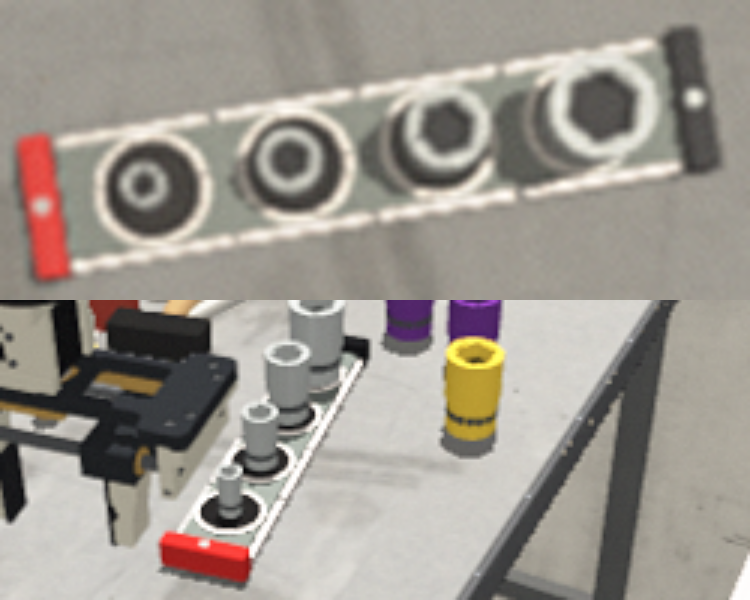

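All four stand upright in order from the red cap. Their rims are at crop (145,184), (290,158), (442,130) and (602,104), within 2–5 crop pixels (about 2 mm) of the predicted centres. Handing in.

```bash
python3 -c "
from h import *
print(ticket.job_done())"
```

```text
the job is handed in; nothing more can be done
None
```

The four sockets stand upright on the rail in the order 20, 29, 38, 48 from the red cap, each about 2 mm from its seat's centre in the last picture; the job is handed in, but no verdict came back.

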